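# Slide a carved panel into the holding frame and shut its gate

## Task

Slide the small carved wooden panel along the bench, face up, into the open end of the wooden holding frame until it is fully home against the end stop. Only then swing the frame's hinged gate right round until it is fully shut across the mouth behind the panel. Leave the other things on the bench where they are.

Things in the scene. Friction and masses are not known exactly. Their poses are not given: they have to be found in the camera images.
- panel: Loose pale wooden panel, carved on top, flat on the bench outside the frame's mouth: 100 mm wide (its x), 150 mm long (its y), 18 mm thick (carving 2 mm higher, look only), 0.14 to 0.28 kg. Origin at the centre of its underside, z up. Starts up to 0.3 rad off square to the frame and 35 mm to either side of the slot's line. Too wide to grip; slides when pushed by its edges. Same end for end.
- frame: Brown wooden frame screwed to the bench, 155 mm wide, 176 long, 28.5 high: two side rails with overhanging lips and an end stop; the bench is its floor. Origin on the bench at the middle of the open mouth (the rails' ends); y points into the slot, x to the gate-hinge side. Slot 103 mm wide, flaring to 115 over the first 30 mm. Lips overhang where |x| > 43 mm, undersides 20.5 mm up.
- gate (a joint): Dark upright board, 120 mm long from its hinge axis, 16 thick, from 4 to 40 mm above the bench, swinging level. 0 = shut at its stop: straight across the mouth towards frame -x, inner face 2 mm outside the mouth. Grows as it opens, anticlockwise from above: 1.57 points to frame -y, 3.14 would be frame +x. Starts at 2.4 to 2.9. Hinge friction (about 1.5 N at 90 mm out) holds it where left.
- slot_end (a point): Middle of the end stop's inner face, on the bench, at frame x = 0, y = 150 mm, fixed to the frame. A panel fully home has its front edge here, its origin at frame x = 0, y = 75 mm, and its rear edge flush with the mouth (y = 0).
- gate_hinge (a point): Point on the gate's upright hinge axis, 22 mm above the bench, fixed to the frame at frame x = 74 mm, y = -10 mm (post 16 mm in diameter, 44 mm high).
- gate_end (a point): Middle of the gate's free end, 120 mm from the hinge axis, 22 mm above the bench; moves with the gate.
- stone: Bystander: grey sharpening stone on a dark wooden base, 60 x 170 mm, 30 mm high, origin at the centre of its underside; lies beside the frame, on the side away from the gate's hinge.
- chisel: Bystander: wood chisel, 22 mm wide, 170 mm long (its y, from -82 to +88 mm), 20 mm high, origin under its middle; lies beside the frame on the gate-hinge side.
- mallet: Bystander: turned wooden mallet standing on its head, 82 mm across, 225 mm high, origin at the centre of its underside.
- glue: Bystander: white glue bottle, 64 mm across, 150 mm high, origin at the centre of its underside.
- mug: Bystander: white mug, 80 mm across, 90 mm high, handle at its +y, origin at the centre of its underside.
Not all that is in view belongs to the job. Of the things like the panel, leave any that is red; of the rest the smaller one is meant.

How it is judged:
On the way, in this order (a step that is already met when the one before it is completed fails the run):
1. the panel is home in the slot, with the gate still open (y of panel in the frame of frame above 0.07 m and x of panel in the frame of frame between -0.005 and 0.005 m and angle between the y axis of panel and the y axis of frame, either way round below 0.05 rad and height (world z) of panel below 0.004 m and angle between panel's own z axis and vertical below 0.05 rad and value of joint gate above 0.15 rad), for 0.2 s.
2. the gate is shut across the mouth behind the panel (value of joint gate below 0.06 rad and y of panel in the frame of frame above 0.07 m and x of panel in the frame of frame between -0.005 and 0.005 m and angle between the y axis of panel and the y axis of frame, either way round below 0.05 rad and height (world z) of panel below 0.004 m and angle between panel's own z axis and vertical below 0.05 rad), for 0.2 s.
At the end, for the whole second after the job is handed in: Panel flat, face up and at rest in the slot, origin beyond frame y = 71 mm (within 4 mm of home), within 5 mm of x = 0, square within 0.05 rad; gate under 0.06 rad. The panel went home before the gate shut; no bystander moved over 30 mm (y of panel in the frame of frame above 0.071 m and x of panel in the frame of frame between -0.005 and 0.005 m and angle between the y axis of panel and the y axis of frame, either way round below 0.05 rad and height (world z) of panel below 0.004 m and angle between panel's own z axis and vertical below 0.05 rad and value of joint gate below 0.06 rad and linear speed of panel below 0.01 m/s); the robot touches nothing.
It fails at once if a bystander is moved more than 30 mm (distance of any of stone, chisel, mallet, glue, mug from where it was at the start of the episode above 0.03 m).
It also fails if it takes over 72 s, if anything falls off the work surface, if the arm or the gripper's body presses on something with over 40 N, if the wrist force passes 120 N, or if a joint passes its speed limit or range.

## Robot

A 7-joint arm with a two-finger parallel gripper is mounted at the origin on the work surface. World frame = base frame: x ahead of the robot, y to its left, z up, the work surface at z = 0. Lengths are in m, angles in rad, forces in N, time in s.
With the tool pointing down it reaches from about 0.425 to 0.875 m from the base axis. Payload 9.9 kg.
Tool frame: the origin (TCP) lies between the finger pads; the fingertips stand 19 mm ahead of it and the grasp point (between the pads) is the TCP (finger_overhang is the distance from the TCP to the fingertips, in m); z points along the fingers, y is the direction in which the jaws open and shut (so a half turn about z gives the same grasp; the last joint's range is limited). The gripper opens to 85 mm and grips with 20 to 120 N. Pads are 22 mm wide; open, the fingers measure 114 mm over their backs; the gripper's body (76 mm by 85 mm) begins 54 mm behind the grasp point. The pads swing forward as they close: fully open they stand 13 mm farther back than shut.
Start: joints at [1.196, 0.576, 0.025, 1.437, -0.015, 1.129, -0.057], TCP at [0.194, -0.647, 0.25] pointing down, gripper open.
Joint ranges: [-2.76, 2.76], [-0.34, 2.15], [-1.52, 1.57], [0.19, 2.46], [-1.09, 4.23], [0.17, 1.99], [-2.82, 2.82]. Speed limits (rad/s): [2.22, 2.22, 3.01, 3.01, 3.14, 3.14, 3.14].

## Interface

Orientations are given as a rotation vector (axis times angle).
In Python, from workcell import * gives the robot as it stands.
- The arm moves only by the tool play_rows, never from a script. Its argument "plan" is a list of rows, each a list of 7 numbers: the shift along the tool's x, y, z each as a share of 20 mm, from -1 to 1, then the turn, a rotation vector about the tool's x, y, z each as a share of 180 degrees, from -1 to 1, then the gripper command: -1 is shut, 1 is fully open, values between are in proportion. In form: [[tx, ty, tz, ax, ay, az, hand], ...]. A call has 1 to 8 rows; each row shifts and turns the commanded pose from where the row before left it, along the tool's axes as they then stand; what a row does not reach is not made up. A row lasts 1/12 s, in which the tool goes at most 41.7 mm and 7.16 degrees, less where a joint would pass 70% of its speed; a pose out of reach is approached as far as the arm can. A call with a number of a shift or a turn outside -1 to 1 is refused whole. A call with a gripper value outside its range is refused whole. The fingers move at their own pace and stop on an object; "grip_force" is the grip in N (left out, the last holds). Time passes only in rows, so rows that do not move let the fingers close. It gives the time, the measured TCP pose, the force and the opening at its end, in the units of the state.
- state(): the state, without advancing time (a new reading comes with each control period).
- grab_frame(name): name is "side" or "top"; returns a dict with "image" (400x640x3 uint8, blue, green, red), "depth" (400x640 float32, m along the optical axis (not along the pixel's ray), 0 where there is no reading), "fovy" (degrees; the focal length in pixels is half the picture's height over the tangent of half this angle, whatever the lens; pixels are square), "cx", "cy" (the principal point, pixels), "k1" (the pictures are not rectified: a ray, as slopes to the right and down, at radius r is drawn at 1 + k1 r^2 times it, then the intrinsics apply), "position" and "orientation" of the camera in the world. Camera axes: x right, y up, looking along -z (the intrinsics and any distortion apply to the point x, -y, -z); pixel columns grow to the right and rows downward; lengths in m; the calibration is good to about 2 mm. A picture is of the moment at which its call begins.
- sign_off(): hands the job in, once; it reports no verdict.
The state is a dict: "time_s": time; "joints": joint angles; "joint_vel": joint speeds; "tau": joint torques, N m; "eef_pos": TCP position; "eef_rot": TCP orientation; "wrist_force": force on the tool from outside, world axes, zero at the start; "wrist_torque": the same for the moment, N m; "opening": opening from 0.0 (shut) to 1.0 (fully open).
Only numpy, scipy, OpenCV 4.12 (cv2) and the standard library are available. Lean on these libraries where they do the work, as an engineer would, in place of code of your own. Each camera call takes 0.05 s, during which the arm holds its last target. There are 200 camera calls.

## Working session

There is one attempt and no reset: what is moved stays moved. The work goes in short steps, Python scripts to look and compute and a tool call to move; the robot and the scene stay as the last step left them, time stands still between calls to the robot, and variables do not carry over. Pictures are saved under pics/ and viewed, about 8 in all and at most 12, crops included, and the job is handed in when it is done.

Besides the shell and the picture viewer there is one more tool, called after "Emit:" by a JSON object that holds its "fn" and its "kwargs", one argument or row to a line. play_rows: Moves the arm, as the interface text tells. Its arguments: {"type":"object","properties":{"plan":{"type":"array"},"grip_force":{"type":"number"}},"required":["plan"]}

```bash
ls; mkdir -p pics
cat > h.py <<'E'
from workcell import *
import numpy as np, cv2
from scipy.spatial.transform import Rotation as R
def cam(name):
    f=grab_frame(name); return f
def Rm(f):
    o=np.array(f["orientation"],float)
    return o if o.shape==(3,3) else R.from_rotvec(o).as_matrix()
def K(f):
    F=200/np.tan(np.radians(f["fovy"])/2); return np.array([[F,0,f["cx"]],[0,F,f["cy"]],[0,0,1.]])
def rays(f,px):
    # distorted = u(1+k1 r^2): opencv model
    u=cv2.undistortPointsIter(np.array(px,float).reshape(-1,1,2),K(f),np.array([f["k1"],0,0,0,0.]),None,None,(3,100,1e-10)).reshape(-1,2)
    return np.c_[u[:,0],-u[:,1],-np.ones(len(u))]
def onplane(f,px,z):
    d=rays(f,px)@Rm(f).T; p=np.array(f["position"]); return p+d*((z-p[2])/d[:,2])[:,None]
def bydepth(f,px):
    r=rays(f,px); D=np.array([f["depth"][int(round(v)),int(round(u))] for u,v in px])
    return np.array(f["position"])+(r*D[:,None])@Rm(f).T
def project(f,P):
    c=(np.array(P,float).reshape(-1,3)-np.array(f["position"]))@Rm(f)
    c=c*[1,-1,-1]
    return cv2.projectPoints(c.reshape(-1,1,3),np.zeros(3),np.zeros(3),K(f),np.array([f["k1"],0,0,0,0.]))[0].reshape(-1,2)
E
python3 - <<'E'
from h import *
s=state();print({k:np.round(v,3) for k,v in s.items()})
for n in("side","top"):
    f=cam(n);cv2.imwrite(f"pics/{n}0.png",f["image"]);print(n,f["fovy"],f["cx"],f["cy"],f["k1"],f["position"],f["orientation"])
E
```

```text
pics
{'time_s': np.float64(0.0), 'joints': array([ 1.196,  0.577,  0.025,  1.438, -0.015,  1.129, -0.057]), 'joint_vel': array([ 0.001, -0.002,  0.   , -0.   ,  0.   ,  0.002, -0.001]), 'tau': array([ 1.0000e-03, -7.6576e+01,  2.2510e+00, -2.8597e+01,  1.5000e-02,
        1.3000e-02, -0.0000e+00]), 'eef_pos': array([ 0.193, -0.646,  0.249]), 'eef_rot': array([-3.107e+00, -4.550e-01,  1.000e-03]), 'wrist_force': array([ 0.587, -0.377, -0.095]), 'wrist_torque': array([-0.034, -0.025, -0.036]), 'opening': np.float64(1.003)}
side 43.725234502124714 321.8581237298371 201.46714519898234 -0.01593170063226723 [0.3838298  1.31091443 0.9912844 ] [ 0.07140455 -1.4045348  -2.70544968]
top 56.52357790691054 319.24795047169437 203.90935488359705 -0.07371814591075371 [ 0.31312345 -0.04179299  1.26051723] [ 0.1313158  -0.11983435 -1.56774258]
```

View pics/top0.png

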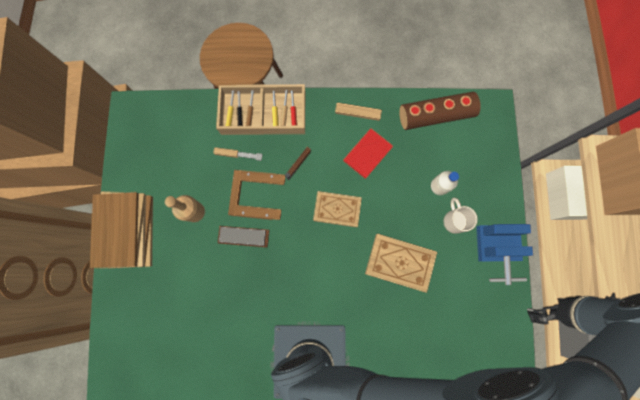

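View pics/side0.png

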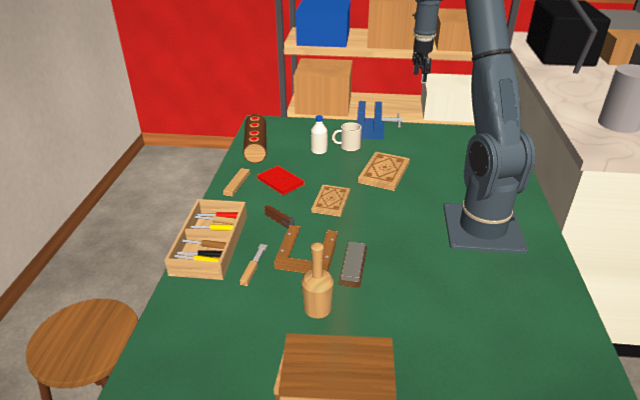

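The top view shows the small panel at (338,209), the frame mouth facing image right at about (283,195), and the gate open towards (308,152). Possible mix-ups are the larger carved panel (401,262), rejected because it is bigger, and the red panel (368,153), rejected because it is red. I choose (338,209).

```bash
cat >> h.py <<'E'
def panel(f,roi=(300,180,375,240),z=0.018):
    x0,y0,x1,y1=roi; hsv=cv2.cvtColor(f["image"],cv2.COLOR_BGR2HSV)
    m=cv2.inRange(hsv,(8,40,90),(28,200,255)); k=np.zeros_like(m); k[y0:y1,x0:x1]=255; m&=k
    m=cv2.morphologyEx(m,cv2.MORPH_CLOSE,np.ones((5,5)))
    c=max(cv2.findContours(m,0,cv2.CHAIN_APPROX_NONE)[0],key=cv2.contourArea)
    P=onplane(f,c.reshape(-1,2),z)[:,:2]
    (a,b),(w,h),t=cv2.minAreaRect((P*1000).astype(np.float32))
    bx=cv2.boxPoints(((a,b),(w,h),t)); return (a,b),(w,h),bx,c
E
python3 - <<'E'
from h import *
f=cam("top"); c,s,b,ct=panel(f); print("panel mm",c,s,np.round(b,1).tolist())
im=f["image"]; 
cr=cv2.resize(im[125:255,205:385],None,fx=4.4,fy=4.4,interpolation=cv2.INTER_CUBIC); cv2.imwrite("pics/crop1.png",cr)
hsv=cv2.cvtColor(im,cv2.COLOR_BGR2HSV)
for u,v in[(338,209),(235,195),(262,213),(262,177),(300,162),(313,209)]: print((u,v),hsv[v,u],bydepth(f,[(u,v)]).round(3))
E
```

```text
panel mm (497.2826843261719, -92.68032836914062) (151.07394409179688, 102.51534271240234) [[435.6000061035156, -160.0], [537.0, -174.89999389648438], [559.0, -25.399999618530273], [457.5, -10.5]]
(338, 209) [ 15 130 163] [[ 0.495 -0.096  0.022]]
(235, 195) [ 15 136 150] [[0.543 0.253 0.028]]
(262, 213) [ 15 137 154] [[0.481 0.159 0.027]]
(262, 177) [ 15 136 154] [[0.605 0.162 0.028]]
(300, 162) [ 11 137  84] [[0.654 0.032 0.041]]
(313, 209) [ 65  79 119] [[ 0.498 -0.011  0.006]]
```

View pics/crop1.png

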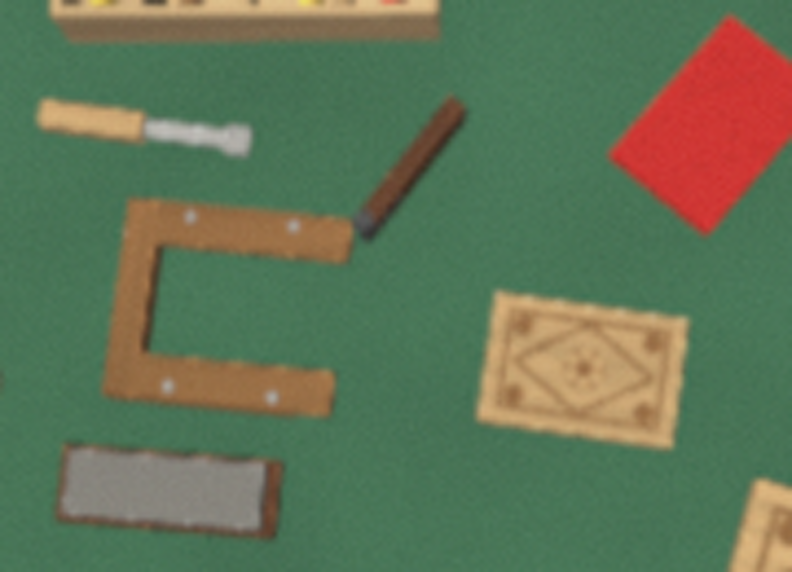

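The crop shows the small carved panel upright, about 1.5:1. The measured 151 x 102 mm confirms the choice. The frame's mouth is on its right, and the gate is open to upper right from a hinge at about crop (365,222). Next I measure the frame.

```bash
cat > fr.py <<'E'
from h import *
def frame(f):
    hsv=cv2.cvtColor(f["image"],cv2.COLOR_BGR2HSV)
    m=cv2.inRange(hsv,(8,70,100),(22,220,255)); k=np.zeros_like(m); k[165:222,222:287]=255; m&=k
    c=max(cv2.findContours(m,0,cv2.CHAIN_APPROX_NONE)[0],key=cv2.contourArea)
    P=(onplane(f,c.reshape(-1,2),0.0285)[:,:2]*1000).astype(np.float32)
    return cv2.minAreaRect(P)
E
python3 - <<'E'
from fr import *
f=cam("top"); r=frame(f); b=cv2.boxPoints(r); print(r,b.round(1).tolist())
b=b[np.argsort(b[:,1])]; mouth=b[:2].mean(0); end=b[2:].mean(0); y=(end-mouth)/np.linalg.norm(end-mouth); x=np.array([y[1],-y[0]])
print("mouth",mouth,"yaw of frame",np.degrees(np.arctan2(-y[0],y[1])),"y",y)
c,s,pb,_=panel(f); d=np.array(c)-mouth; print("panel in frame",d@x,d@y, [( (q-mouth)@x, (q-mouth)@y) for q in pb])
g=bydepth(f,[(308,151),(288,176)]); print("gate pts",g)
hx=mouth+74*x-10*y; print("hinge",hx)
im=f["image"].copy()
hsv=cv2.cvtColor(im,cv2.COLOR_BGR2HSV); m=cv2.inRange(hsv,(0,80,20),(20,255,115)); k=np.zeros_like(m);k[140:185,280:320]=255;m&=k
cg=max(cv2.findContours(m,0,2)[0],key=cv2.contourArea); P=(onplane(f,cg.reshape(-1,2),.04)[:,:2]*1000).astype(np.float32); gr=cv2.minAreaRect(P);print("gate",gr)
v=np.array(gr[0])-hx; print("angle",np.arctan2(v@y,-(v@x))," -> theta",(-np.arctan2(v@y,-(v@x)))%(2*np.pi))
hm=[mouth+a*x+bb*y for a,bb in[(0,0),(0,150),(74,-10)]]
print(project(f,[[*(q/1000),.0285] for q in hm]).round(1))
E
```

```text
((544.81591796875, 179.63589477539062), (175.5104217529297, 156.66824340820312), 84.2928237915039) [[458.1000061035156, 100.0999984741211], [614.0, 84.5], [631.5, 259.20001220703125], [475.6000061035156, 274.70001220703125]]
mouth [536.0891   92.31568] yaw of frame -5.707205 y [0.09944487 0.99504304]
panel in frame -20.217160249795313 -187.93809210962377 [(np.float32(-74.90165), np.float32(-261.03247)), (np.float32(27.50483), np.float32(-265.7571)), (np.float32(34.467323), np.float32(-114.843704)), (np.float32(-67.939156), np.float32(-110.11907))]
gate pts [[0.69267034 0.00547476 0.03988678]
 [0.60394883 0.07187957 0.04584953]]
hinge [608.72784  75.00633]
gate ((656.9342651367188, 36.830406188964844), (17.932872772216797, 111.73226928710938), 53.274192810058594)
angle -2.5714037220633337  -> theta 2.5714037220633337
[[282.1 196.8]
 [238.3 192.6]
 [287.6 175.8]]
```

Emit:
{"fn": "play_rows", "kwargs": {
  "plan": [
    [0,0,0,0,0,0.0311,0.4],
    [0,0,0,0,0,0.0311,0.4],
    [0,0,0,0,0,0.0311,0.4],
    [0,0,0,0,0,0.0311,0.4],
    [0.3,-1,0,0,0,0,0.4],
    [0.3,-1,0,0,0,0,0.4],
    [0.3,-1,0,0,0,0,0.4],
    [0.3,-1,0,0,0,0,0.4]
  ]
}}

```text
time_s: 0.87
eef_pos: [0.2256, -0.5684, 0.25]
eef_rot: [-3.137, 0.157, 0.0]
wrist_force: [0.0, -0.2, 0.9]
opening: 0.701
```

Emit:
{"fn": "play_rows", "kwargs": {
  "plan": [
    [0.3,-1,0,0,0,0,0.4],
    [0.3,-1,0,0,0,0,0.4],
    [0.3,-1,0,0,0,0,0.4],
    [0.3,-1,0,0,0,0,0.4],
    [0.3,-1,0,0,0,0,0.4],
    [0.3,-1,0,0,0,0,0.4],
    [0.3,-1,0,0,0,0,0.4],
    [0.3,-1,0,0,0,0,0.4]
  ]
}}

```text
time_s: 1.53
eef_pos: [0.2894, -0.414, 0.2503]
eef_rot: [-3.138, 0.157, 0.0]
wrist_force: [-0.1, 1.0, -0.2]
opening: 0.703
```

Emit:
{"fn": "play_rows", "kwargs": {
  "plan": [
    [0.3,-1,0,0,0,0,0.4],
    [0.3,-1,0,0,0,0,0.4],
    [0.3,-1,0,0,0,0,0.4],
    [0.3,-1,0,0,0,0,0.4],
    [0.3,-1,0,0,0,0,0.4],
    [0.3,-1,0,0,0,0,0.4],
    [0.3,-1,0,0,0,0,0.4],
    [0.3,-1,0,0,0,0,0.4]
  ]
}}

```text
time_s: 2.2
eef_pos: [0.3531, -0.2597, 0.2504]
eef_rot: [3.138, -0.157, 0.0]
wrist_force: [0.8, -0.7, 0.9]
opening: 0.698
```

```bash
cat > w.py <<'E'
from h import *
M=np.array([536.1,92.3]);Y=np.array([.0994,.995]);X=np.array([.995,-.0994])
def where():
    s=state();d=np.array(s["eef_pos"][:2])*1000-M;r=R.from_rotvec(s["eef_rot"]).as_matrix()
    print("t %.1f frame xy %.1f %.1f z %.1f tipdir"%(s["time_s"],d@X,d@Y,s["eef_pos"][2]*1000),"xtool in frame deg %.2f"%np.degrees(np.arctan2(r[:2,0]@Y,r[:2,0]@X)),"tilt",r[:,2].round(3),"F",np.round(s["wrist_force"],1),"op %.2f"%s["opening"])
if __name__=="__main__": where()
E
python3 w.py
```

```text
t 2.2 frame xy -147.1 -368.4 z 250.4 tipdir xtool in frame deg -0.03 tilt [ 0. -0. -1.] F [ 0.8 -0.7  0.9] op 0.70
```

Emit:
{"fn": "play_rows", "kwargs": {
  "plan": [
    [0.3,-1,0,0,0,0,0.4],
    [0.3,-1,0,0,0,0,0.4],
    [0.3,-1,0,0,0,0,0.4],
    [0.3,-1,0,0,0,0,0.4],
    [0.3,-1,0,0,0,0,0.4],
    [0.3,-1,0,0,0,0,0.4],
    [0.3,-1,0,0,0,0,0.4],
    [0.25,-1,0,0,0,0,0.4]
  ]
}}

```text
time_s: 2.87
eef_pos: [0.416, -0.1051, 0.2504]
eef_rot: [-3.138, 0.157, -0.0]
wrist_force: [0.5, -0.2, 0.5]
opening: 0.706
```

Emit:
{"fn": "play_rows", "kwargs": {
  "plan": [
    [0,-0.5,1,0,0,0,0.4],
    [0,-0.5,1,0,0,0,0.4],
    [0,0,1,0,0,0,0.4],
    [0,0,1,0,0,0,0.4],
    [0,0,1,0,0,0,0.4],
    [0,0,1,0,0,0,0.4],
    [0,0,1,0,0,0,0.4],
    [0,0,1,0,0,0,0.4]
  ]
}}

```text
time_s: 3.53
eef_pos: [0.4177, -0.0862, 0.0895]
eef_rot: [-3.138, 0.157, -0.001]
wrist_force: [0.5, 0.2, -0.2]
opening: 0.698
```

Run:
```python
from w import *
where()
f=cam("side"); u=project(f,[[.42,-.085,.05]])[0].round().astype(int); print(u)
cr=f["image"][max(u[1]-60,0):u[1]+50,u[0]-80:u[0]+80]; cv2.imwrite("pics/c2.png",cv2.resize(cr,None,fx=5,fy=5,interpolation=cv2.INTER_CUBIC))
```

```text
t 3.5 frame xy -100.0 -189.4 z 89.5 tipdir xtool in frame deg -0.02 tilt [ 0.  0. -1.] F [ 0.5  0.2 -0.2] op 0.70
[354 192]
```

View pics/c2.png

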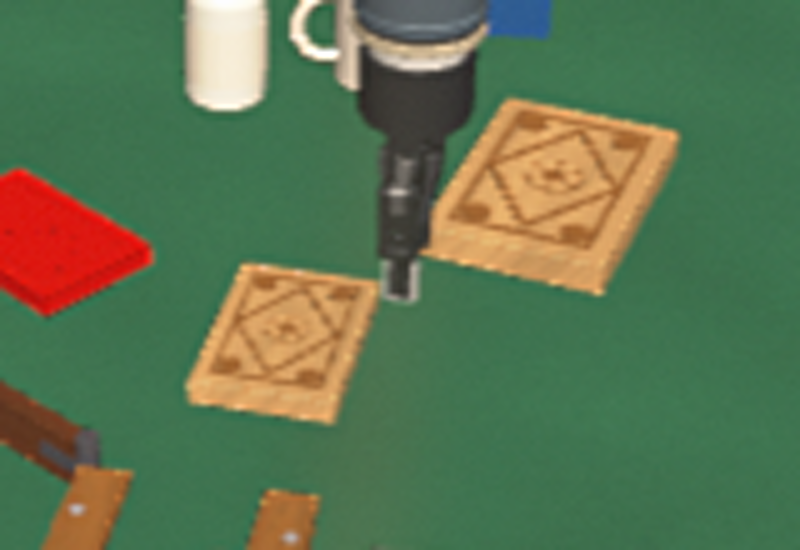

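The crop shows the fingers just beside the panel's robot-side edge, with the near fingertip at full-image pixel (354,192). I use that to work out the tip height.

Run:
```python
from w import *
f=cam("side")
for dy in (30,40):
  w=M+-100*X+(-189.4+dy)*Y
  for z in(.06,.07,.08,.09): print(dy,z,project(f,[[w[0]/1000,w[1]/1000,z]]).round(1))
c,s,pb,_=panel(cam("top")); print(c,s)
```

```text
30 0.06 [[353.2 194.5]]
30 0.07 [[353.3 192. ]]
30 0.08 [[353.4 189.5]]
30 0.09 [[353.5 187. ]]
40 0.06 [[352.7 196.2]]
40 0.07 [[352.8 193.7]]
40 0.08 [[352.9 191.2]]
40 0.09 [[353.  188.6]]
(498.97039794921875, -79.09172821044922) (123.4019775390625, 103.22159576416016)
```

Emit:
{"fn": "play_rows", "kwargs": {
  "plan": [
    [0,0,1,0,0,0,0.4],
    [0,0,1,0,0,0,0.4],
    [0,0,0.7,0,0,0,0.4],
    [0,0,0.25,0,0,0,0.4],
    [0,0,0.2,0,0,0,0.4],
    [0,0,0.1,0,0,0,0.4],
    [0,0,0,0,0,0,0.4]
  ]
}}

```text
time_s: 4.27
eef_pos: [0.4181, -0.0863, 0.0259]
eef_rot: [3.138, -0.157, 0.001]
wrist_force: [0.5, 0.1, 0.3]
opening: 0.698
```

Emit:
{"fn": "play_rows", "kwargs": {
  "plan": [
    [0.25,0,0,0,0,0,0.4],
    [0.25,0,0,0,0,0,0.4],
    [0.25,0,0,0,0,0,0.4],
    [0.25,0,0,0,0,0,0.4],
    [0.25,0,0,0,0,0,0.4],
    [0.25,0,0,0,0,0,0.4],
    [0.25,0,0,0,0,0,0.4],
    [0.2,0,0,0,0,0,0.4]
  ]
}}

```text
time_s: 4.93
eef_pos: [0.4569, -0.0901, 0.0253]
eef_rot: [-3.138, 0.157, 0.0]
wrist_force: [-0.1, 0.4, 0.6]
opening: 0.697
```

Emit:
{"fn": "play_rows", "kwargs": {
  "plan": [
    [0,0,0,0,0,0,0.4],
    [-0.5,0,0,0,0,0,0.4],
    [-1,0,0,0,0,0,0.4],
    [-0.5,0,-1,0,0,0,0.4],
    [0,0,-1,0,0,0,0.4],
    [0,0.5,-1,0,0,0,0.4],
    [0,1,-1,0,0,0,0.4],
    [0,1,-1,0,0,0,0.4]
  ]
}}

```text
time_s: 5.6
eef_pos: [0.4117, -0.1359, 0.1264]
eef_rot: [-3.138, 0.154, -0.001]
wrist_force: [0.9, -0.9, -1.0]
opening: 0.703
```

Emit:
{"fn": "play_rows", "kwargs": {
  "plan": [
    [0,1,0,0,0,0,0.4],
    [0,1,0,0,0,0,0.4],
    [0,1,0,0,0,0,0.4],
    [0,1,0,0,0,0,0.4],
    [0,1,0,0,0,0,0.4],
    [0,0,0,0,0,0,0.4]
  ]
}}

```text
time_s: 6.1
eef_pos: [0.401, -0.2393, 0.1254]
eef_rot: [3.135, -0.164, 0.001]
wrist_force: [0.5, -0.7, -0.4]
opening: 0.698
```

```bash
cat >> w.py <<'E'
def pan(roi=(285,175,375,240)):
    c,s,b,_=panel(cam("top"),roi); print("panel frame",(np.array(c)-M)@X,(np.array(c)-M)@Y,"size",s)
    q=[((p-M)@X,(p-M)@Y) for p in b]; print(np.round(q,1).tolist())
    e=max([(np.linalg.norm(b[i]-b[i-1]),tuple(b[i]-b[i-1])) for i in range(4)])[1]; e=np.array(e); e*=np.sign(e@Y); print("yaw rel frame deg",np.degrees(np.arctan2(-(e@X),e@Y)))
E
python3 -c "
from w import *
where();pan()"
```

```text
t 6.1 frame xy -101.4 -343.4 z 125.4 tipdir xtool in frame deg -0.28 tilt [ 0.001 -0.002 -1.   ] F [ 0.5 -0.7 -0.4] op 0.70
panel frame -0.2543198254394735 -185.8504653479004 size (151.14248657226562, 103.33043670654297)
[[-51.7, -261.6], [51.6, -261.3], [51.2, -110.1], [-52.2, -110.4]]
yaw rel frame deg 0.1819634947936634
```

Emit:
{"fn": "play_rows", "kwargs": {
  "plan": [
    [0,0,0,0,0,-0.0386,0.4],
    [0,0,0,0,0,-0.0386,0.4],
    [0,0,0,0,0,-0.0386,0.4],
    [0,0,0,0,0,-0.0386,0.4],
    [0,0,0,0,0,-0.0386,0.4],
    [0,0,0,0,0,-0.0386,0.4],
    [0,0,0,0,0,-0.0386,0.4]
  ]
}}

```text
time_s: 6.73
eef_pos: [0.4019, -0.2344, 0.1253]
eef_rot: [-2.92, -1.159, -0.0]
wrist_force: [-0.1, 0.9, 0.2]
opening: 0.698
```

Emit:
{"fn": "play_rows", "kwargs": {
  "plan": [
    [0,0,0,0,0,-0.0386,0.4],
    [0,0,0,0,0,-0.0386,0.4],
    [0,0,0,0,0,-0.0386,0.4],
    [0,0,0,0,0,-0.0386,0.4],
    [0,0,0,0,0,-0.0386,0.4],
    [0,0,0,0,0,-0.0386,0.4],
    [0,0,0,0,0,0,0.4]
  ]
}}

```text
time_s: 7.32
eef_pos: [0.4017, -0.2346, 0.1252]
eef_rot: [-2.316, -2.121, -0.001]
wrist_force: [0.3, 0.8, 0.5]
opening: 0.701
```

Emit:
{"fn": "play_rows", "kwargs": {
  "plan": [
    [0.4,1,0,0,0,0,0.4],
    [0.4,1,0,0,0,0,0.4],
    [0.4,1,0,0,0,0,0.4],
    [0.4,1,0,0,0,0,0.4],
    [0.4,1,0,0,0,0,0.4],
    [0,0,0,0,0,0,0.4]
  ]
}}

```text
time_s: 7.82
eef_pos: [0.5094, -0.202, 0.1256]
eef_rot: [2.323, 2.113, 0.007]
wrist_force: [1.3, 0.2, -0.2]
opening: 0.699
```

```bash
python3 w.py
```

```text
t 7.8 frame xy 2.7 -295.5 z 125.6 tipdir xtool in frame deg 90.27 tilt [ 0.004  0.002 -1.   ] F [ 1.3  0.2 -0.2] op 0.70
```

Emit:
{"fn": "play_rows", "kwargs": {
  "plan": [
    [0,0,1,0,0,0,0.4],
    [0,0,1,0,0,0,0.4],
    [0,0,1,0,0,0,0.4],
    [0,0,1,0,0,0,0.4],
    [0,0,0.6,0,0,0,0.4],
    [0,0,0.4,0,0,0,0.4],
    [0,0,0,0,0,0,0.4],
    [0,0,0,0,0,0,0.4]
  ]
}}

```text
time_s: 8.48
eef_pos: [0.5049, -0.2046, 0.0254]
eef_rot: [-2.324, -2.113, 0.0]
wrist_force: [-0.7, -0.0, 0.5]
opening: 0.706
```

```bash
python3 w.py
```

```text
t 8.5 frame xy -1.5 -298.5 z 25.4 tipdir xtool in frame deg 90.24 tilt [-0.  0. -1.] F [-0.7 -0.   0.5] op 0.71
```

Emit:
{"fn": "play_rows", "kwargs": {
  "plan": [
    [0.6,0.05,0,0,0,0.0013,0.4],
    [0.4,0.02,0,0,0,0,0.4],
    [0.3,0,0,0,0,0,0.4],
    [0.3,0,0,0,0,0,0.4],
    [0.3,0,0,0,0,0,0.4],
    [0.3,0,0,0,0,0,0.4],
    [0.3,0,0,0,0,0,0.4],
    [0.3,0,0,0,0,0,0.4]
  ]
}}

```text
time_s: 9.15
eef_pos: [0.5118, -0.1489, 0.0254]
eef_rot: [2.328, 2.109, -0.0]
wrist_force: [-1.0, -2.2, 1.6]
opening: 0.697
```

Emit:
{"fn": "play_rows", "kwargs": {
  "plan": [
    [0.3,0,0,0,0,0,0.4],
    [0.3,0,0,0,0,0,0.4],
    [0.3,0,0,0,0,0,0.4],
    [0.3,0,0,0,0,0,0.4],
    [0.3,0,0,0,0,0,0.4],
    [0.3,0,0,0,0,0,0.4],
    [0.3,0,0,0,0,0,0.4],
    [0.3,0,0,0,0,0,0.4]
  ]
}}

```text
time_s: 9.82
eef_pos: [0.5166, -0.101, 0.0253]
eef_rot: [-2.328, -2.109, 0.0]
wrist_force: [-0.1, -1.3, 0.6]
opening: 0.699
```

Emit:
{"fn": "play_rows", "kwargs": {
  "plan": [
    [0.3,0,0,0,0,0,0.4],
    [0.3,0,0,0,0,0,0.4],
    [0.2,0,0,0,0,0,0.4],
    [0,0,0,0,0,0,0.4]
  ]
}}

```text
time_s: 10.15
eef_pos: [0.5183, -0.0842, 0.0253]
eef_rot: [-2.326, -2.111, -0.001]
wrist_force: [-0.6, -0.2, -0.6]
opening: 0.699
```

Run:
```python
from w import *
where(); pan((284,175,360,240))
f=cam("top"); cv2.imwrite("pics/c3.png",cv2.resize(f["image"][130:260,210:370],None,fx=4.5,fy=4.5,interpolation=cv2.INTER_CUBIC))
```

```text
t 10.2 frame xy -0.2 -177.4 z 25.3 tipdir xtool in frame deg 90.16 tilt [ 0.     0.001 -1.   ] F [-0.6 -0.2 -0.6] op 0.70
panel frame -1.1789731335449454 -92.23102888549805 size (153.20309448242188, 104.40127563476562)
[[-52.2, -169.6], [52.2, -168.0], [49.9, -14.9], [-54.5, -16.4]]
yaw rel frame deg 0.8517701255511742
```

View pics/c3.png

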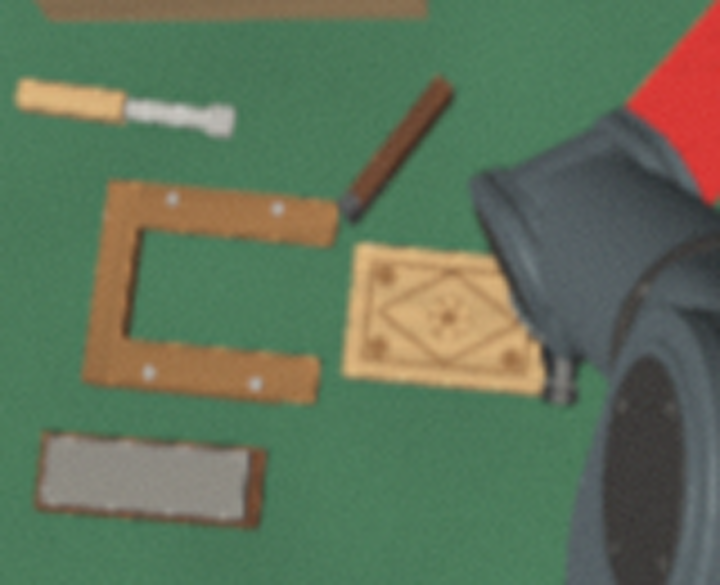

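The panel is square in front of the mouth, with its front edge at crop x of about 350 and lined up with the slot. The fingers sit behind its rear edge. I continue the push.

Emit:
{"fn": "play_rows", "kwargs": {
  "plan": [
    [0.3,0.02,0,0,0,0,0.4],
    [0.3,0.02,0,0,0,0,0.4],
    [0.3,0,0,0,0,0,0.4],
    [0.3,0,0,0,0,0,0.4],
    [0.3,0,0,0,0,0,0.4],
    [0.3,0,0,0,0,0,0.4],
    [0.3,0,0,0,0,0,0.4],
    [0.3,0,0,0,0,0,0.4]
  ]
}}

```text
time_s: 10.92
eef_pos: [0.5237, -0.0373, 0.0253]
eef_rot: [-2.328, -2.11, -0.0]
wrist_force: [-0.5, -1.5, -0.1]
opening: 0.699
```

Emit:
{"fn": "play_rows", "kwargs": {
  "plan": [
    [0.3,0,0,0,0,0,0.4],
    [0.3,0,0,0,0,0,0.4],
    [0.3,0,0,0,0,0,0.4],
    [0.3,0,0,0,0,0,0.4],
    [0,0,0,0,0,0,0.4]
  ]
}}

```text
time_s: 11.33
eef_pos: [0.5263, -0.0123, 0.0254]
eef_rot: [-2.326, -2.111, -0.002]
wrist_force: [0.3, -0.2, 0.5]
opening: 0.701
```

```bash
python3 w.py
```

```text
t 11.3 frame xy 0.6 -105.1 z 25.4 tipdir xtool in frame deg 90.16 tilt [ 0.001  0.001 -1.   ] F [ 0.3 -0.2  0.5] op 0.70
```

Emit:
{"fn": "play_rows", "kwargs": {
  "plan": [
    [0.3,0,0,0,0,0,0.4],
    [0.3,0,0,0,0,0,0.4],
    [0.3,0,0,0,0,0,0.4],
    [0.3,0,0,0,0,0,0.4],
    [0.3,0,0,0,0,0,0.4],
    [0.3,0,0,0,0,0,0.4],
    [0.3,0,0,0,0,0,0.4],
    [0.3,0,0,0,0,0,0.4]
  ]
}}

```text
time_s: 12.0
eef_pos: [0.5307, 0.0343, 0.0253]
eef_rot: [-2.328, -2.11, 0.0]
wrist_force: [-0.4, -0.7, -0.9]
opening: 0.703
```

Emit:
{"fn": "play_rows", "kwargs": {
  "plan": [
    [0.3,0,0,0,0,0,0.4],
    [0.3,0,0,0,0,0,0.4],
    [0.3,0,0,0,0,0,0.4],
    [0.3,0,0,0,0,0,0.4],
    [0.3,0,0,0,0,0,0.4],
    [0.2,0,0,0,0,0,0.4],
    [0.2,0,0,0,0,0,0.4],
    [0,0,0,0,0,0,0.4]
  ]
}}

```text
time_s: 12.67
eef_pos: [0.5346, 0.0726, 0.0254]
eef_rot: [-2.327, -2.11, -0.001]
wrist_force: [0.2, -0.2, 0.8]
opening: 0.699
```

```bash
python3 w.py
```

```text
t 12.7 frame xy 0.5 -19.7 z 25.4 tipdir xtool in frame deg 90.12 tilt [ 0.     0.001 -1.   ] F [ 0.2 -0.2  0.8] op 0.70
```

Now I press slowly to the end stop, watching the force.

Emit:
{"fn": "play_rows", "kwargs": {
  "plan": [
    [0.15,0,0,0,0,0,0.4],
    [0.1,0,0,0,0,0,0.4],
    [0.1,0,0,0,0,0,0.4],
    [0.05,0,0,0,0,0,0.4],
    [0.05,0,0,0,0,0,0.4]
  ]
}}

```text
time_s: 13.08
eef_pos: [0.5353, 0.0804, 0.0253]
eef_rot: [2.328, 2.109, -0.0]
wrist_force: [-1.1, -1.2, -0.1]
opening: 0.7
```

Emit:
{"fn": "play_rows", "kwargs": {
  "plan": [
    [0.05,0,0,0,0,0,0.4],
    [0,0,0,0,0,0,0.4]
  ]
}}

```text
time_s: 13.25
eef_pos: [0.5354, 0.0816, 0.0253]
eef_rot: [-2.328, -2.11, -0.0]
wrist_force: [-0.2, -0.4, 0.3]
opening: 0.701
```

Emit:
{"fn": "play_rows", "kwargs": {
  "plan": [
    [0.05,0,0,0,0,0,0.4],
    [0.05,0,0,0,0,0,0.4]
  ]
}}

```text
time_s: 13.42
eef_pos: [0.5354, 0.0822, 0.0252]
eef_rot: [2.328, 2.108, -0.003]
wrist_force: [-1.9, -7.2, 3.2]
opening: 0.7
```

Emit:
{"fn": "play_rows", "kwargs": {
  "plan": [
    [0.05,0,0,0,0,0,0.4]
  ]
}}

```text
time_s: 13.5
eef_pos: [0.5353, 0.0823, 0.0253]
eef_rot: [2.329, 2.107, -0.004]
wrist_force: [-1.0, -9.2, 4.2]
opening: 0.701
```

Emit:
{"fn": "play_rows", "kwargs": {
  "plan": [
    [0.05,0,0,0,0,0,0.4]
  ]
}}

```text
time_s: 13.58
eef_pos: [0.5353, 0.0824, 0.0252]
eef_rot: [2.329, 2.106, -0.006]
wrist_force: [-1.3, -12.8, 5.3]
opening: 0.7
```

The force rose to 13 N with the TCP stalled at the expected y of about -10 mm, so the panel is at the stop. I back off and move to behind the gate.

Emit:
{"fn": "play_rows", "kwargs": {
  "plan": [
    [-0.5,0,0,0,0,0,0.4],
    [-1,0,0,0,0,0,0.4],
    [-1,0,-0.5,0,0,0,-1],
    [0,0,-1,0,0,0,-1],
    [0,0,-1,0,0,0,-1],
    [0,0,-1,0,0,0,-1],
    [0,0,-1,0,0,0,-1],
    [0,0.5,-0.5,0,0,0,-1]
  ]
}}

```text
time_s: 14.25
eef_pos: [0.5402, 0.035, 0.1275]
eef_rot: [2.327, 2.11, 0.002]
wrist_force: [-0.3, -0.2, -1.1]
opening: 0.0
```

Emit:
{"fn": "play_rows", "kwargs": {
  "plan": [
    [0,1,0,0,0,0,-1],
    [0,1,0,0,0,0,-1],
    [0,1,0,0,0,0,-1],
    [0.3,1,0,0,0,0,-1],
    [0.3,1,0,0,0,0,-1],
    [0.4,1,0,0,0,0,-1],
    [0.4,1,0,0,0,0,-1],
    [0.2,0.9,0,0,0,0,-1]
  ]
}}

```text
time_s: 14.92
eef_pos: [0.7024, 0.0521, 0.1252]
eef_rot: [-2.327, -2.11, -0.002]
wrist_force: [-0.1, 1.3, -0.3]
opening: 0.001
```

Emit:
{"fn": "play_rows", "kwargs": {
  "plan": [
    [0,0,0,0,0,0,-1],
    [0,0,0,0,0,0,-1]
  ]
}}

```text
time_s: 15.08
eef_pos: [0.7014, 0.0512, 0.1246]
eef_rot: [-2.327, -2.109, -0.0]
wrist_force: [-0.6, 0.3, -0.2]
opening: 0.002
```

Run:
```python
from w import *
where()
f=cam("top"); a=cv2.resize(f["image"][120:250,215:335],None,fx=4.2,fy=4.2,interpolation=cv2.INTER_CUBIC)
cv2.imwrite("pics/c4.png",a)
```

```text
t 15.1 frame xy 168.6 -24.4 z 124.6 tipdir xtool in frame deg 90.08 tilt [-0.     0.001 -1.   ] F [-0.6  0.3 -0.2] op 0.00
```

View pics/c4.png

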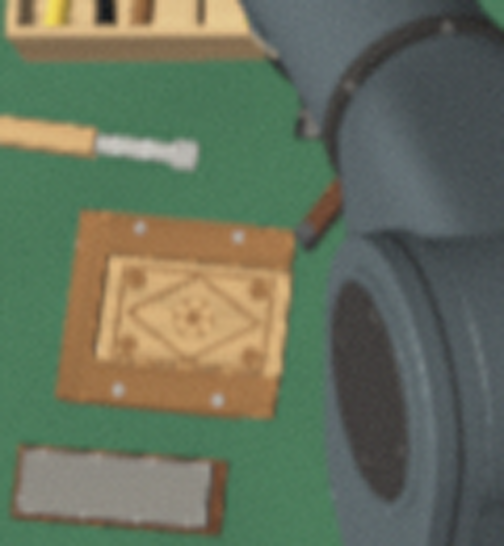

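The crop shows the panel inside the frame, touching the end stop at left (crop x of about 100) and flush with the mouth at right. The stone and chisel have not moved. I lower the fingers behind the gate and compute the sweep.

Emit:
{"fn": "play_rows", "kwargs": {
  "plan": [
    [0,0,1,0,0,0,-1],
    [0,0,1,0,0,0,-1],
    [0,0,1,0,0,0,-1],
    [0,0,0.8,0,0,0,-1],
    [0,0,0.4,0,0,0,-1],
    [0,0,0.2,0,0,0,-1],
    [0,0,0.1,0,0,0,-1],
    [0,0,0,0,0,0,-1]
  ]
}}

```text
time_s: 15.8
eef_pos: [0.7013, 0.051, 0.0358]
eef_rot: [2.328, 2.109, 0.001]
wrist_force: [0.5, -0.2, 0.1]
opening: -0.0
```

Run:
```python
from w import *
where()
p=np.array([168.6,-24.4])
for t in list(np.linspace(2.57,0.1,25)):
    n=np.array([np.sin(t),-np.cos(t)]); u=np.array([-np.cos(t),-np.sin(t)])
    d=8+14.5*abs(n[0])+11*abs(n[1])
    q=np.array([74,-10])+88*u+d*n; print("%.2f"%t,q.round(0),"ty,tx",((q-p)/20).round(2)); p=q
```

```text
t 15.8 frame xy 168.5 -24.7 z 35.8 tipdir xtool in frame deg 90.06 tilt [ 0.001  0.    -1.   ] F [ 0.5 -0.2  0.1] op -0.00
2.57 [162. -36.] ty,tx [-0.35 -0.6 ]
2.47 [159. -45.] ty,tx [-0.14 -0.42]
2.36 [155. -53.] ty,tx [-0.19 -0.41]
2.26 [150. -61.] ty,tx [-0.24 -0.4 ]
2.16 [145. -69.] ty,tx [-0.28 -0.38]
2.06 [138. -76.] ty,tx [-0.33 -0.35]
1.95 [130. -82.] ty,tx [-0.37 -0.32]
1.85 [122. -88.] ty,tx [-0.41 -0.28]
1.75 [113. -92.] ty,tx [-0.45 -0.23]
1.64 [104. -96.] ty,tx [-0.48 -0.18]
1.54 [ 94. -99.] ty,tx [-0.47 -0.13]
1.44 [  86. -100.] ty,tx [-0.41 -0.09]
1.33 [  77. -101.] ty,tx [-0.43 -0.05]
1.23 [  69. -101.] ty,tx [-0.44 -0.  ]
1.13 [  60. -101.] ty,tx [-0.45  0.04]
1.03 [ 51. -99.] ty,tx [-0.45  0.09]
0.92 [ 42. -96.] ty,tx [-0.45  0.14]
0.82 [ 33. -92.] ty,tx [-0.44  0.19]
0.72 [ 25. -87.] ty,tx [-0.42  0.24]
0.61 [ 17. -81.] ty,tx [-0.4   0.29]
0.51 [  9. -75.] ty,tx [-0.37  0.34]
0.41 [  3. -67.] ty,tx [-0.33  0.39]
0.31 [ -3. -58.] ty,tx [-0.29  0.43]
0.20 [ -8. -49.] ty,tx [-0.24  0.47]
0.10 [-12. -39.] ty,tx [-0.19  0.5 ]
```

Emit:
{"fn": "play_rows", "kwargs": {
  "plan": [
    [-0.3,-0.2,0,0,0,0,-1],
    [-0.3,-0.15,0,0,0,0,-1],
    [-0.42,-0.14,0,0,0,0,-1],
    [-0.41,-0.19,0,0,0,0,-1],
    [-0.4,-0.24,0,0,0,0,-1],
    [-0.38,-0.28,0,0,0,0,-1],
    [-0.35,-0.33,0,0,0,0,-1],
    [-0.32,-0.37,0,0,0,0,-1]
  ]
}}

```text
time_s: 16.47
eef_pos: [0.6572, -0.0037, 0.0354]
eef_rot: [2.328, 2.109, 0.0]
wrist_force: [1.3, 1.3, 0.4]
opening: 0.002
```

Emit:
{"fn": "play_rows", "kwargs": {
  "plan": [
    [-0.28,-0.41,0,0,0,0,-1],
    [-0.23,-0.45,0,0,0,0,-1],
    [-0.18,-0.48,0,0,0,0,-1],
    [-0.13,-0.47,0,0,0,0,-1],
    [-0.09,-0.41,0,0,0,0,-1],
    [-0.05,-0.43,0,0,0,0,-1],
    [0,-0.44,0,0,0,0,-1],
    [0.04,-0.45,0,0,0,0,-1]
  ]
}}

```text
time_s: 17.13
eef_pos: [0.5848, -0.0141, 0.0354]
eef_rot: [2.328, 2.109, 0.0]
wrist_force: [2.0, 0.1, -0.0]
opening: 0.004
```

```bash
python3 w.py
```

```text
t 17.1 frame xy 59.0 -101.1 z 35.4 tipdir xtool in frame deg 90.05 tilt [ 0. -0. -1.] F [ 2.   0.1 -0. ] op 0.00
```

Emit:
{"fn": "play_rows", "kwargs": {
  "plan": [
    [0.09,-0.45,0,0,0,0,-1],
    [0.14,-0.45,0,0,0,0,-1],
    [0.19,-0.44,0,0,0,0,-1],
    [0.24,-0.42,0,0,0,0,-1],
    [0.29,-0.4,0,0,0,0,-1],
    [0.34,-0.37,0,0,0,0,-1],
    [0.39,-0.33,0,0,0,0,-1],
    [0.43,-0.29,0,0,0,0,-1]
  ]
}}

```text
time_s: 17.8
eef_pos: [0.5262, 0.035, 0.0353]
eef_rot: [-2.328, -2.109, 0.001]
wrist_force: [0.7, -1.0, -0.3]
opening: -0.0
```

Emit:
{"fn": "play_rows", "kwargs": {
  "plan": [
    [0.47,-0.24,0,0,0,0,-1],
    [0.4,-0.15,0,0,0,0,-1],
    [0.1,0,0,0,0,0,-1],
    [0.1,0,0,0,0,0,-1],
    [0,0,0,0,0,0,-1]
  ]
}}

```text
time_s: 18.22
eef_pos: [0.5213, 0.0567, 0.0352]
eef_rot: [-2.327, -2.11, 0.0]
wrist_force: [0.5, 0.2, -0.9]
opening: -0.001
```

```bash
python3 w.py
```

```text
t 18.2 frame xy -11.2 -36.9 z 35.2 tipdir xtool in frame deg 90.09 tilt [-0.  0. -1.] F [ 0.5  0.2 -0.9] op -0.00
```

Final press to the gate's stop, expected near y = -29 mm.

Emit:
{"fn": "play_rows", "kwargs": {
  "plan": [
    [0.1,0,0,0,0,0,-1],
    [0.1,0,0,0,0,0,-1],
    [0.1,0,0,0,0,0,-1],
    [0.05,0,0,0,0,0,-1]
  ]
}}

```text
time_s: 18.55
eef_pos: [0.5219, 0.0632, 0.0352]
eef_rot: [-2.328, -2.109, 0.001]
wrist_force: [-0.9, -1.2, -0.5]
opening: -0.0
```

Emit:
{"fn": "play_rows", "kwargs": {
  "plan": [
    [0.05,0,0,0,0,0,-1],
    [0.05,0,0,0,0,0,-1]
  ]
}}

```text
time_s: 18.72
eef_pos: [0.5221, 0.0652, 0.0353]
eef_rot: [-2.328, -2.109, 0.0]
wrist_force: [-1.0, -1.9, 0.5]
opening: -0.001
```

Emit:
{"fn": "play_rows", "kwargs": {
  "plan": [
    [0.05,0,0,0,0,0,-1],
    [0.05,0,0,0,0,0,-1]
  ]
}}

```text
time_s: 18.88
eef_pos: [0.5221, 0.0655, 0.0352]
eef_rot: [2.329, 2.107, -0.004]
wrist_force: [-0.8, -10.1, 2.7]
opening: -0.001
```

Stop reached: 10 N, TCP stalled at y of about -28. One more nudge, then I withdraw and check.

Emit:
{"fn": "play_rows", "kwargs": {
  "plan": [
    [0.05,0,0,0,0,0,-1],
    [0,0,0,0,0,0,-1],
    [-0.5,0,0,0,0,0,-1],
    [-1,0,0,0,0,0,-1],
    [-1,0,0,0,0,0,-1],
    [-1,0,-1,0,0,0,-1],
    [-1,0,-1,0,0,0,-1],
    [-1,0,-1,0,0,0,-1]
  ]
}}

```text
time_s: 19.55
eef_pos: [0.5116, -0.0419, 0.0959]
eef_rot: [-2.327, -2.11, -0.001]
wrist_force: [0.2, 0.1, 0.6]
opening: 0.004
```

Emit:
{"fn": "play_rows", "kwargs": {
  "plan": [
    [-1,0,-1,0,0,0,-1],
    [-1,0,-1,0,0,0,-1],
    [-1,0,-1,0,0,0,-1],
    [-1,0,0,0,0,0,-1],
    [-1,0,0,0,0,0,-1],
    [-1,0,0,0,0,0,-1],
    [0,0,0,0,0,0,-1],
    [0,0,0,0,0,0,-1]
  ]
}}

```text
time_s: 20.22
eef_pos: [0.4998, -0.1618, 0.1554]
eef_rot: [2.33, 2.106, 0.001]
wrist_force: [-0.6, 0.2, -0.6]
opening: 0.002
```

Run:
```python
from fr import *
from w import *
where()
f=cam("top"); im=f["image"]
cv2.imwrite("pics/c5.png",cv2.resize(im[120:250,205:345],None,fx=4.5,fy=4.5,interpolation=cv2.INTER_CUBIC))
hsv=cv2.cvtColor(im,cv2.COLOR_BGR2HSV); m=cv2.inRange(hsv,(0,80,20),(20,255,115)); k=np.zeros_like(m);k[172:225,270:300]=255;m&=k
cg=max(cv2.findContours(m,0,2)[0],key=cv2.contourArea); P=(onplane(f,cg.reshape(-1,2),.04)[:,:2]*1000)
Q=np.c_[(P-M)@X,(P-M)@Y].astype(np.float32); print("gate in frame",cv2.minAreaRect(Q)); l=cv2.fitLine(Q,2,0,.01,.01).ravel(); print("angle",np.arctan(l[1]/l[0]))
```

```text
t 20.2 frame xy -10.8 -256.4 z 155.4 tipdir xtool in frame deg 89.93 tilt [ 0.001  0.    -1.   ] F [-0.6  0.2 -0.6] op 0.00
gate in frame ((10.689373016357422, -10.396905899047852), (114.10469818115234, 16.005634307861328), 0.26512718200683594)
angle 0.0115948925
```

View pics/c5.png

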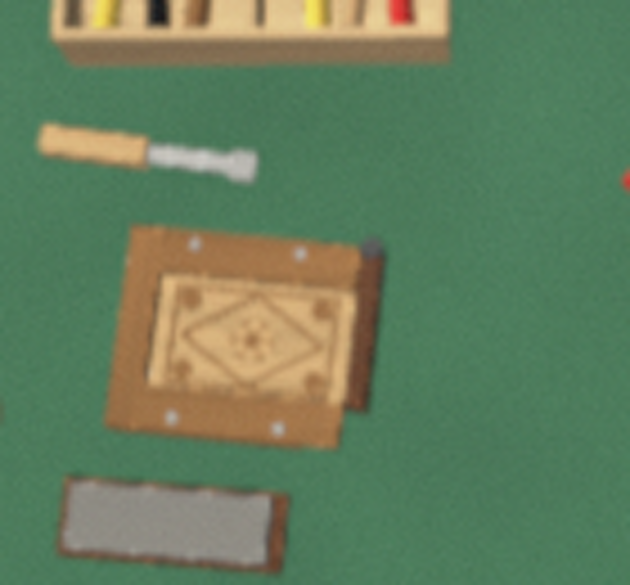

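The gate is shut: angle about 0.01 rad, centreline at y = -10.4 mm against -10 expected. The thin dark line at crop (150,330), between panel and stop, needs one numeric check.

Run:
```python
from w import *
f=cam("top"); V=f["image"].max(2).astype(np.float32)
def prof(z,ys,xs):
    out=[]
    for y in ys:
        P=[[*((M+x*X+y*Y)/1000),z] for x in xs]; q=project(f,P).astype(np.float32)
        out.append(cv2.remap(V,q[:,0].copy(),q[:,1].copy(),1).mean())
    return np.array(out).round(0)
ys=np.arange(-8,160,1.); a=prof(.018,ys,np.arange(-30,31,5)); 
print("rear",list(zip(ys[:16],a[:16]))); print("front",[(float(y),float(v)) for y,v in zip(ys,a) if y>138])
```

```text
rear [(np.float64(-8.0), np.float32(107.0)), (np.float64(-7.0), np.float32(108.0)), (np.float64(-6.0), np.float32(109.0)), (np.float64(-5.0), np.float32(111.0)), (np.float64(-4.0), np.float32(115.0)), (np.float64(-3.0), np.float32(122.0)), (np.float64(-2.0), np.float32(131.0)), (np.float64(-1.0), np.float32(142.0)), (np.float64(0.0), np.float32(156.0)), (np.float64(1.0), np.float32(170.0)), (np.float64(2.0), np.float32(183.0)), (np.float64(3.0), np.float32(194.0)), (np.float64(4.0), np.float32(201.0)), (np.float64(5.0), np.float32(207.0)), (np.float64(6.0), np.float32(210.0)), (np.float64(7.0), np.float32(211.0))]
front [(139.0, 192.0), (140.0, 199.0), (141.0, 204.0), (142.0, 208.0), (143.0, 211.0), (144.0, 211.0), (145.0, 210.0), (146.0, 207.0), (147.0, 201.0), (148.0, 192.0), (149.0, 180.0), (150.0, 166.0), (151.0, 153.0), (152.0, 143.0), (153.0, 139.0), (154.0, 141.0), (155.0, 146.0), (156.0, 151.0), (157.0, 155.0), (158.0, 157.0), (159.0, 158.0)]
```

The edges lie at y of about 0.3 and 150 mm, so the panel is home. I hand the job in.

```bash
python3 -c "
from workcell import *
print(sign_off())"
```

```text
the job is handed in; nothing more can be done
None
```

The small carved panel is fully home in the frame, the gate is shut behind it, and I have handed the job in. It took about 20 s of the 72 s allowed; `sign_off()` gave no verdict.

- **What I did:** I squared and centred the panel with a two-finger push on its long side. I then pushed its rear edge into the slot until it stalled at the stop with 13 N. Last, I swept the gate from about 2.57 rad to its stop (10 N) and withdrew the arm.
- **Panel:** its edges measure at frame y of about 0.3 and 150 mm. The last crop shows it face up and square in the slot.
- **Gate:** it reads about 0.01 rad, with its centreline at y = -10.4 mm against -10 expected.
- **Bystanders:** the stone and chisel look unmoved in the last crop. I did not re-measure the mallet, glue or mug, but the arm never came low near them.
- **Only doubt:** a dark line between panel and stop looked like a gap, but the edge profile contradicted it. It is probably the visible inner face of the stop.

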